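# Seat a belt tensioner in the timing cover and hold its arm wound to the stop

## Task

Set the loose belt tensioner down (do not drop it) into its machined pocket in the timing cover on the bench, flat and fully home with its tang in the slot. Then take its pulley arm round against the spring, away from its rest, as far as it goes, and finish while still holding it against its stop with the tensioner still home in the pocket, so that I can slip the locking pin in. Leave everything else on the bench where it is.

Things in the scene. Friction and masses are not known exactly. Their poses are not given: they have to be found in the camera images.
- tensioner: loose belt tensioner, 0.7 to 0.9 kg, lying flat on its bright flange. Origin: on the pivot axis, at the flange's underside; z up. Flange 96 (x) x 80 (y) x 14 mm thick, centred on the origin, with a locating tang 22 mm wide sticking out 16 mm beyond it on the -x side. The arm leaves between flange and housing, 16 to 27 mm up
- housing (a point): middle of the tensioner's black spring housing, on the pivot axis 48 mm above the flange's underside, fixed to the flange; axes as tensioner. Housing 44 mm across its two flats, which face +y and -y and are 32 mm long; it runs from 32 to 64 mm above the flange's underside (cap and bolt head to 72 mm). Pick the tensioner up by these flats from above
- tensioner_arm (a joint): angle of the tensioner's brass-coloured arm about the pivot axis, rad: 0 at rest (arm along the tensioner's +x), growing counter-clockwise seen from above, towards its +y, to 0.9 at the cast stop (fully wound). A torsion spring drives it back to 0: 0.30 N m at rest, 0.60 N m at the stop (4 to 7.5 N at the pulley)
- pulley_center (a point): centre of the grey pulley at the end of the arm, 80 mm from the pivot axis, 39 mm above the flange's underside. Pulley 56 mm in diameter, 22 mm high (28 to 50 mm above the flange's underside; bolt head to 56), spinning freely on the arm; the arm below it is 32 mm wide. It can be gripped round its rim from above or pushed sideways
- timing_cover: cast alloy timing cover fixed to the bench, 230 (x) x 300 (y) x 24 mm high, origin at the centre of its underside; holds the pocket. No part of it stands higher than 24 mm
- pocket (a point): centre of the pocket's floor in the timing cover, 10 mm above the bench; z up, tang slot on the -x side. Pocket 100 (x) x 84 (y) mm, 14 mm deep, its rim widened by a 3 mm 45-degree lead-in; slot 28 mm wide, 18.5 mm long. Seated, the tensioner's origin lies on this point with its axes the same way round and the flange's top level with the rim
- piston: bystander: alloy piston standing on the bench, 84 mm in diameter, 68 mm high, origin under its centre
- con_rod: bystander: connecting rod lying flat, about 215 mm long and 24 mm high, origin at the centre of its big end, x towards the small end
- t_wrench: bystander: T-handle socket wrench lying flat, 20 mm high; crossbar 170 mm along x through the origin, shaft 190 mm along +y
- extension_bar: bystander: socket extension bar lying along its x, 135 mm long, 18 mm high, origin under its middle
- threadlocker: bystander: small white bottle with red cap, 42 mm in diameter, 110 mm high, origin under its centre
- lock_pin: bystander: red L-shaped locking pin lying flat, 6 mm thick, 70 mm along x, origin under its middle (the mechanic will use it, not you)
- valve_spring: bystander: valve spring standing up, 31 mm in diameter, 45 mm high, origin under its centre
Things that resemble listed ones, but are neither listed nor needed, are in the scene too. What is shaped like the tensioner but orange is not meant.

How it is judged:
By the outcome, as a careful person would: the job done as asked, in the order asked, and still so for the second after the job is handed in, while the arm keeps its last pose, push and grip.
It also fails if it takes over 54 s, if anything falls off the work surface, if the arm or the gripper's body presses on something with over 40 N, if the wrist force passes 120 N, or if a joint passes its speed limit or range.

## Robot

A 6-joint arm with a two-finger parallel gripper is mounted at the origin on the work surface. World frame = base frame: x ahead of the robot, y to its left, z up, the work surface at z = 0. Lengths are in m, angles in rad, forces in N, time in s.
With the tool pointing down it reaches from about 0.4 to 0.825 m from the base axis. Payload 7 kg.
Tool frame: the origin (TCP) lies midway between the tips of the shut fingers; the grasp point (between the pads) lies arm.hold_point_z behind it (arm.hold_point_z is the distance from the TCP to the grasp point, in m); z points along the fingers, y is the line along which they close (so a half turn about z gives the same grasp; the last joint's range is limited). The gripper opens to 88 mm and grips with 3 to 60 N. Pads are 19 mm wide; open, the fingers measure 130 mm over their backs; the gripper's body (78 mm by 193 mm) begins 47 mm behind the grasp point.
Start: joints at [-0.82, 0.359, 0.012, 0, -1.224, -0.288], TCP at [0.301, -0.604, 0.227] pointing down, gripper open.
Joint ranges: [-3.07, 3.07], [-1.43, 2.12], [-1.02, 1.25], [-3.03, 1.67], [-3.05, -0], [-3.03, 3.03]. Speed limits (rad/s): [2.39, 2.39, 3.01, 3.14, 3.14, 3.14].

## Interface

Orientations are given as [roll, pitch, yaw] about the fixed x, y, z axes, in that order (R = Rz(yaw) Ry(pitch) Rx(roll)).
In Python, from station import arm gives the robot as it stands.
- The arm moves only by the shell command python3 -m crank 'ROWS' [OPENING] [FORCE]. ROWS is JSON, a list that holds one entry, the list of rows, each a list of 4 numbers: the shift along the tool's x, y, z in units of 25 mm (1.0 is 25 mm), then the turn about the tool's z in units of 5 degrees (1.0 is 5 degrees). A call has 1 to 12 rows; each row is the pose to reach, as a shift and turn from the pose commanded when the call began, along the tool's axes at that moment; what a row does not reach only later rows make up. A row lasts 1/8 s, in which the tool goes at most 62.5 mm and 10.7 degrees, less where a joint would pass 70% of its speed; a pose out of reach is approached as far as the arm can. A call with a gripper value outside its range is refused whole. OPENING is the closure, from 0 (fully open) to 1 (shut), set as the call begins (- or left out, the last holds). The fingers move at their own pace and stop on an object; FORCE is the grip in N (left out, the last holds). Time passes only in rows, so rows that repeat a pose let the fingers close. It gives the time, the measured TCP pose, the force, the opening and the grip force at its end, in the units of the state.
- arm.get_state(): the state, without advancing time (a new reading comes with each control period).
- arm.grab_frame(name): name is "scene" or "side" or "wrist"; returns (picture, depth): 400x640x3 uint8, red, green, blue; 400x640 float32, m along the optical axis (not along the pixel's ray), 0 where there is no reading.
- arm.get_calibration(name): a dict with "mtx" (3x3 intrinsics, pixels), "R" (3x3) and "t" (3): a world point X has camera coordinates R X + t; the wrist camera has in their place "mount" (4x4, takes a point from camera to tool coordinates, whose origin is the TCP and whose axes are the flange's). Camera axes: x right, y down, z forward; pixel columns grow to the right and rows downward; lengths in m; the calibration is good to about 2 mm. A picture is of the moment at which its call begins: read the wrist's pose just before it. get_calibration takes no time and is no camera call.
- arm.job_done(): hands the job in; it is judged then, once.
Trained networks look in the newest picture that a camera, given by its name, has taken for a name from the list of things; names that differ only in an ending like _2 or _b are one class to them, and where a whole thing is asked for, a point or a joint stands for the part that bears it (a point fixed in the world has none). Each returns a list of dicts, best first, with "score" (0 to 1); they miss things now and then, are a little off and sometimes report something else, mostly with a low value. They report only what shows in the picture. A call takes as long as a camera call. They do not tell look-alikes from the thing itself.
- arm.recognise(thing, camera): "extent" ([left, top, width, height] in pixels, round what is visible of it).
- arm.trace(thing, camera): "mask" (400x640 bool, what is visible of it) and "extent" ([left, top, width, height] in pixels, round what is visible of it).
The state is a dict: "t": time; "q": joint angles; "qd": joint speeds; "joint_efforts": joint torques, N m; "eef_pos": TCP position; "ee_rot": TCP orientation; "force": force on the tool from outside, world axes, zero at the start; "moment": the same for the moment, N m; "width": finger opening in m; "gripper_force": force on a finger pad.
Only numpy, scipy, OpenCV 4.12 (cv2) and the standard library are available. Lean on these libraries where they do the work, as an engineer would, in place of code of your own. Each camera call takes 0.05 s, during which the arm holds its last target. There are 200 camera calls.

## Working session

There is one attempt and no reset: what is moved stays moved. The work goes in short steps, Python scripts to look and compute and a shell command to move; the robot and the scene stay as the last step left them, time stands still between calls to the robot, and variables do not carry over. Pictures are saved under pics/ and viewed, at most 11 in all, crops included, and the job is handed in when it is done.

```bash
ls; mkdir -p pics; cat > h.py <<'E'
from station import arm
import numpy as np, cv2
def cloud(cam,d):
    c=arm.get_calibration(cam);K=np.array(c["mtx"])
    v,u=np.mgrid[0:400,0:640]
    P=np.stack([(u-K[0,2])/K[0,0]*d,(v-K[1,2])/K[1,1]*d,d],-1)
    if "R" in c: return (P-np.array(c["t"]))@np.array(c["R"])
    from scipy.spatial.transform import Rotation as R
    s=cloud.s; M=np.array(c["mount"])
    P=P@M[:3,:3].T+M[:3,3]
    return P@R.from_euler('xyz',s["ee_rot"]).as_matrix().T+np.array(s["eef_pos"])
def shot(cam,fn=None):
    cloud.s=arm.get_state()
    im,d=arm.grab_frame(cam)
    if fn: cv2.imwrite(fn,im[...,::-1])
    W=cloud(cam,d);W[d==0]=np.nan
    return im,d,W
E
python3 - <<'E'
from h import *
print(arm.hold_point_z, arm.get_state())
for c in("scene","side"):
    im,d,W=shot(c,f"pics/{c}0.png"); np.savez(f"{c}0.npz",im=im,W=W)
    for n in("tensioner","housing","pulley_center","timing_cover","tensioner_arm"):
        for r in arm.trace(n,c):
            m=r["mask"]; print(c,n,round(r["score"],2),r["extent"],np.nanmedian(W[m],0).round(3),np.nanmax(W[m][:,2]).round(3))
E
```

```text
pics
0.0188 {'t': 0.0, 'q': array([-8.19933388e-01,  3.59387621e-01,  1.10714236e-02, -3.08134388e-04,
       -1.22412472e+00, -2.88084736e-01]), 'qd': array([ 0.00124588, -0.00071454, -0.00037393,  0.00038358,  0.00016811,
       -0.0007638 ]), 'joint_efforts': array([-1.03990391e-05, -5.82719350e+01,  2.93053436e+01,  6.99719712e+00,
        6.72708979e-03, -2.02061574e-04]), 'eef_pos': array([ 0.30108016, -0.60358848,  0.22563527]), 'ee_rot': array([ 3.13993354e+00, -1.89563845e-04, -2.67891923e+00]), 'force': array([ 0.50206283, -0.58029299, -0.04304067]), 'moment': array([0.03198527, 0.03292174, 0.01650567]), 'gripper_force': 0.0, 'width': 0.08742726540075789}
scene tensioner 0.9 [239.6, 244.6, 61.8, 44.5] [ 0.508 -0.189  0.038] 0.072
scene housing 0.97 [131.7, 253.3, 79.3, 36.8] [ 0.332 -0.303  0.028] 0.073
scene housing 0.81 [239.5, 244.4, 63.4, 44.6] [ 0.508 -0.189  0.037] 0.072
scene pulley_center 0.95 [255.1, 267.2, 47.7, 22.2] [ 0.564 -0.187  0.05 ] 0.06
scene timing_cover 0.71 [300.9, 151.2, 117.7, 100.6] [0.598 0.112 0.012] 0.03
scene tensioner_arm 0.87 [130.2, 250.7, 62
[... 196 characters left out ...]
ide tensioner 0.56 [375.2, 116.3, 53.3, 32.8] [ 0.324 -0.277  0.029] 0.072
side housing 0.46 [243.4, 85.0, 53.9, 42.3] [ 0.721 -0.329  0.018] 0.026
side pulley_center 0.97 [389.3, 112.7, 42.4, 28.1] [ 0.273 -0.306  0.044] 0.061
side pulley_center 0.45 [226.0, 187.8, 123.9, 119.8] [0.595 0.145 0.013] 0.03
side pulley_center 0.41 [330.5, 97.1, 28.4, 29.4] [ 0.492 -0.328  0.06 ] 0.073
side timing_cover 0.95 [226.0, 189.4, 123.1, 121.5] [0.595 0.145 0.013] 0.03
side timing_cover 0.63 [305.1, 138.2, 28.7, 17.3] [ 0.563 -0.171  0.049] 0.061
side tensioner_arm 0.88 [390.3, 112.4, 43.6, 28.7] [ 0.272 -0.307  0.04 ] 0.061
side tensioner_arm 0.63 [302.4, 136.8, 51.1, 25.1] [ 0.556 -0.169  0.043] 0.061
```

View pics/scene0.png

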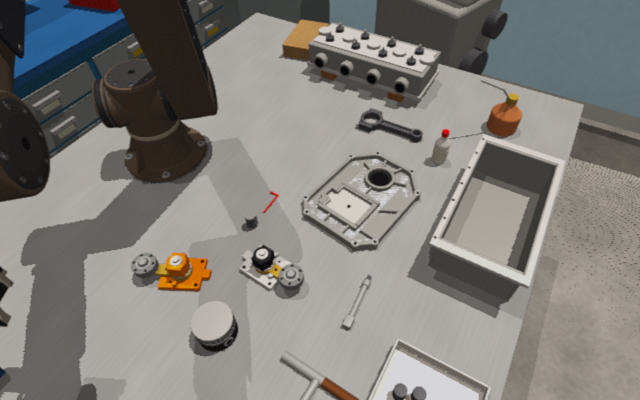

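View pics/side0.png

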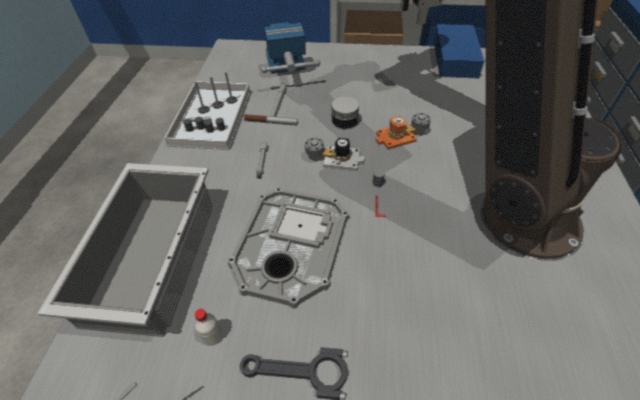

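The scene view shows the wanted tensioner with its black housing at about (263,255), its pulley at (291,275), and the orange look-alike at (180,270). The cover's pocket is near (347,206), and the side view agrees. Next I'll look from above with the wrist camera.

```bash
cat >> h.py <<'E'
def rows(x,y,z,yaw=None):
    # units to target from current measured pose
    s=arm.get_state();p=s["eef_pos"];a=s["ee_rot"][2]
    d=np.array([x,y,z])-p
    dx=d[0]*np.cos(a)+d[1]*np.sin(a); dy=d[0]*np.sin(a)-d[1]*np.cos(a)
    t=0 if yaw is None else (-(yaw-a)+np.pi)%(2*np.pi)-np.pi
    print("pos",p.round(4),"rot",s["ee_rot"].round(4),"q6",s["q"][5].round(2),"| rows",(np.array([dx,dy,-d[2]])/.025).round(2),"turn",round(np.degrees(t)/5,2))
E
python3 - <<'E'
from h import *
c=arm.get_calibration("wrist");print(np.array(c["mount"]).round(3),np.array(c["mtx"]).round(0))
rows(.5,-.1,.30,-2.679); rows(.5,-.1,.30,-np.pi)
E
```

```text
[[-0.    -0.967 -0.255  0.069]
 [ 1.    -0.001  0.001  0.   ]
 [-0.001 -0.255  0.967 -0.159]
 [ 0.     0.     0.     1.   ]] [[330.   0. 322.]
 [  0. 330. 205.]
 [  0.   0.   1.]]
pos [ 0.3013 -0.604   0.2266] rot [-3.1416  0.     -2.6788] q6 -0.29 | rows [-16.11  14.49  -2.94] turn 0.0
pos [ 0.3013 -0.604   0.2266] rot [-3.1416  0.     -2.6788] q6 -0.29 | rows [-16.11  14.49  -2.94] turn 5.3
```

```bash
python3 -m crank '[[[-2,1.8,-1,1],[-4,3.6,-2,2],[-6,5.4,-2.9,3],[-8,7.2,-2.9,4],[-10,9,-2.9,5.3],[-12,10.8,-2.9,5.3],[-14,12.6,-2.9,5.3],[-16,14.4,-2.9,5.3],[-16.1,14.5,-2.9,5.3],[-16.1,14.5,-2.9,5.3],[-16.1,14.5,-2.9,5.3],[-16.1,14.5,-2.9,5.3]]]'
python3 - <<'E'
from h import *
im,d,W=shot("wrist","pics/w1.png"); np.savez("w1.npz",im=im,W=W)
rows(.5,-.1,.3,-np.pi)
for n in("tensioner","housing","pulley_center","timing_cover"):
    for r in arm.trace(n,"wrist"):
        m=r["mask"]; print(n,round(r["score"],2),r["extent"],np.nanmedian(W[m],0).round(3),np.nanmax(W[m][:,2]).round(3))
E
```

```text
t: 2.1
eef_pos: [0.4993, -0.1008, 0.2992]
ee_rot: [-3.142, 0.0, 3.141]
force: [0.1, 0.0, 0.2]
width: 0.088
gripper_force: 0.0
pos [ 0.4993 -0.1009  0.2992] rot [-3.1416e+00  2.0000e-04  3.1403e+00] q6 -1.76 | rows [-0.03  0.04 -0.03] turn -0.01
tensioner 0.86 [122.8, 0.0, 97.7, 90.4] [ 0.342 -0.273  0.016] 0.074
tensioner 0.84 [237.9, 114.4, 61.2, 136.6] [ 0.497 -0.175  0.027] 0.074
housing 0.76 [238.9, 114.5, 59.8, 132.5] [ 0.497 -0.175  0.028] 0.074
housing 0.6 [118.9, 0.0, 101.2, 88.1] [ 0.342 -0.273  0.016] 0.074
pulley_center 0.97 [239.1, 185.4, 43.5, 63.1] [ 0.559 -0.18   0.051] 0.065
pulley_center 0.68 [137.2, 0.0, 51.4, 56.5] [ 0.338 -0.267  0.026] 0.032
timing_cover 0.64 [372.1, 137.8, 237.8, 171.3] [0.541 0.105 0.012] 0.301
```

View pics/w1.png

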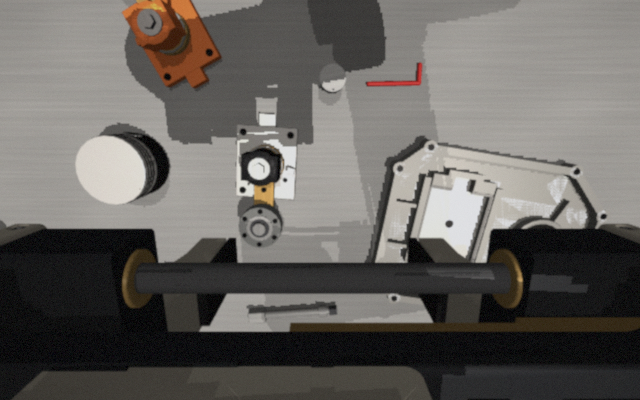

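The wrist view shows the tensioner with its tang up at (266,110), housing at (262,167) and pulley at (260,228). The pocket centre hole is at (449,223) and the slot near (462,183), partly hidden. I'll step back to see the whole pocket.

```bash
python3 -m crank '[[[1.2,-2,0,0],[2.4,-4,0,0],[2.4,-5.6,0,0],[2.4,-5.6,0,0],[2.4,-5.6,0,0],[2.4,-5.6,0,0]]]'
cat > fit.py <<'E'
from h import *
def ten(im,W,m):
    P=W[m]; z=P[:,2]; ok=~np.isnan(z)
    P=P[ok];z=z[ok]
    print("hist",np.histogram(z,np.arange(0,.084,.004))[0])
    return P
z=np.load("w1.npz");im,W=z["im"],z["W"]
h=np.zeros((400,640),bool);h[110:255,232:304]=1
P=W[h];P=P[~np.isnan(P[:,2])]
print("bench",np.nanmedian(W[110:125,300:310][...,2]).round(4),"hist4mm",np.histogram(P[:,2],np.arange(-.004,.084,.004))[0])
F=P[(P[:,2]>.009)&(P[:,2]<.020)]
r=cv2.minAreaRect((F[:,:2]*1000).astype(np.float32));print("flange+tang rect mm",r,"median z",np.median(F[:,2]).round(4))
T=P[(P[:,2]>.066)];print("cap",T.mean(0).round(4),len(T))
H=P[(P[:,2]>.058)&(P[:,2]<.069)];print("housing top",((H.min(0)+H.max(0))/2).round(4),H.min(0).round(4),H.max(0).round(4))
Q=P[(P[:,2]>.046)&(P[:,2]<.062)&(P[:,0]>.525)];print("pulley",cv2.minEnclosingCircle((Q[:,:2]*1000).astype(np.float32)),np.median(Q[:,2]))
E
python3 fit.py; python3 - <<'E'
from h import *
im,d,W=shot("wrist","pics/w2.png"); np.savez("w2.npz",im=im,W=W); rows(.44,.04,.3)
E
```

```text
t: 3.1
eef_pos: [0.4398, -0.2393, 0.2991]
ee_rot: [3.141, 0.0, -3.141]
force: [0.4, -0.1, 0.4]
width: 0.0879
gripper_force: 0.0
bench 0.0011 hist4mm [ 411 3762   31   21 2298  392   34  389  190   59   57   57   52  946
  356  130   94  995   55    1    0]
flange+tang rect mm ((484.0092468261719, -176.62538146972656), (80.06018829345703, 119.09912872314453), 85.95226287841797) median z 0.0151
cap [ 0.4884 -0.1715  0.1028] 478
housing top [ 0.5208 -0.177   0.0635] [ 0.4665 -0.1999  0.058 ] [ 0.5751 -0.1542  0.0689]
pulley ((567.8651123046875, -182.7227325439453), 27.954978942871094) 0.0513971721880378
pos [ 0.4399 -0.2392  0.2991] rot [ 3.1415e+00  1.0000e-04 -3.1402e+00] q6 -1.46 | rows [-0.02 11.17 -0.04] turn 0.0
```

View pics/w2.png

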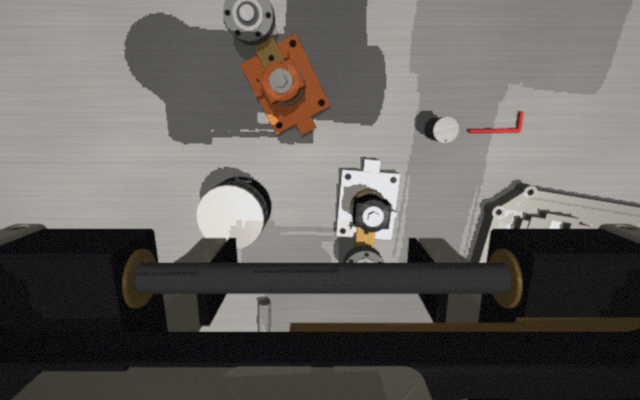

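I got the y sign wrong: at this yaw tool y is world +y, so the pocket is off to the right. I'll move the other way.

```bash
python3 -m crank '[[[0,2.4,0,0],[0,4.8,0,0],[0,7.2,0,0],[0,9.6,0,0],[0,11.2,0,0],[0,11.2,0,0],[0,11.2,0,0],[0,11.2,0,0],[0,11.2,0,0]]]'
python3 - <<'E'
from h import *
im,d,W=shot("wrist","pics/w3.png"); np.savez("w3.npz",im=im,W=W); rows(.44,.04,.3)
E
```

```text
t: 4.28
eef_pos: [0.4396, 0.0393, 0.2991]
ee_rot: [-3.142, -0.0, 3.141]
force: [0.2, -0.2, 0.3]
width: 0.088
gripper_force: 0.0
pos [0.4396 0.0393 0.2991] rot [-3.1416 -0.      3.1405] q6 -2.11 | rows [-0.02  0.03 -0.04] turn 0.0
```

View pics/w3.png

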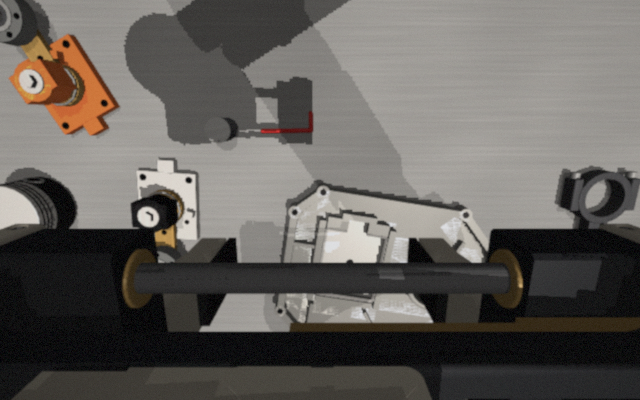

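The pocket centre is at (350,262) behind the gripper. Stepping back put it further under the gripper, so I need to go forward.

```bash
python3 -m crank '[[[-2,1,0,0],[-4,2,0,0],[-5.6,2,0,0],[-5.6,2,0,0],[-5.6,2,0,0],[-5.6,2,0,0],[-5.6,2,0,0]]]'
python3 - <<'E'
from h import *
im,d,W=shot("wrist","pics/w4.png"); np.savez("w4.npz",im=im,W=W); rows(.58,.09,.3)
m=(W[...,2]>.008)&(W[...,2]<.0145)
n,l,st,ce=cv2.connectedComponentsWithStats(m.astype(np.uint8))
for i in np.argsort(-st[1:,4])[:4]+1: print(i,st[i],ce[i].round(),np.median(W[l==i],0).round(4))
E
```

```text
t: 5.2
eef_pos: [0.5791, 0.09, 0.2998]
ee_rot: [3.141, 0.001, -3.141]
force: [-0.1, 0.5, 0.9]
width: 0.0878
gripper_force: 0.0
pos [0.5792 0.09   0.2998] rot [ 3.1410e+00  1.1000e-03 -3.1411e+00] q6 -2.06 | rows [-0.03 -0.   -0.01] turn 0.0
126 [ 253   89  208   95 8211] [370. 133.] [0.5266 0.1649 0.0112]
195 [ 245  185  163   76 6593] [333. 227.] [0.6618 0.1247 0.0111]
150 [ 279  115   71   93 4731] [314. 164.] [0.5704 0.0798 0.0117]
193 [248 146  27  43 881] [261. 167.] [0.5743 0.0071 0.011 ]
```

View pics/w4.png

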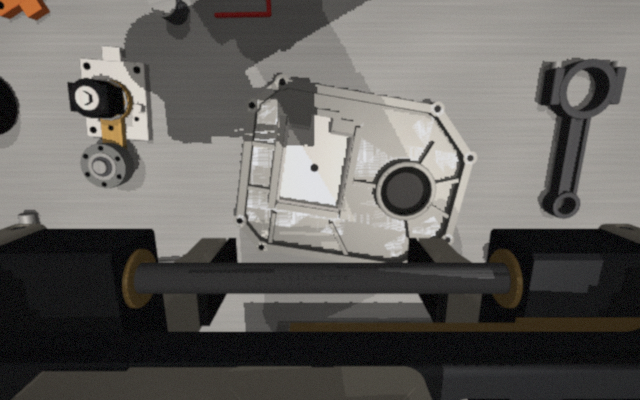

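The pocket is now fully visible, with its centre hole at (314,167) and the slot at about (326,122) towards the robot. Now fitting the poses.

```bash
cat > fitp.py <<'E'
from h import *
from scipy.optimize import minimize
z=np.load("w4.npz");im,W=z["im"],z["W"]
m=(W[...,2]>.006)&(W[...,2]<.0145)
n,l,st,ce=cv2.connectedComponentsWithStats(m.astype(np.uint8),connectivity=4)
i=l[175,325];F=W[l==i];print(st[i],len(F),"z",np.median(F[:,2]).round(4))
r=cv2.minAreaRect((F[:,:2]*1000).astype(np.float32));print("floor rect",r)
roi=W[95:225,262:375].reshape(-1,3);zz=roi[:,2]
low=(zz<.0165);ok=~np.isnan(zz)
def poly(hx,hy,s0,sw):  # signed inside fn
    return lambda q:((abs(q[:,0])<hx)&(abs(q[:,1])<hy))|((q[:,0]<0)&(q[:,0]>-hx-s0)&(abs(q[:,1])<sw/2))
def overlap(roi,low,near,box,p):
    c,s=np.cos(p[2]),np.sin(p[2]);d=roi[:,:2]-p[:2]
    q=np.stack([d[:,0]*c+d[:,1]*s,-d[:,0]*s+d[:,1]*c],1)
    ins=poly(*box)(q);nb=poly(box[0]+.006,box[1]+.006,box[2],box[3]+.012)(q)
    return np.mean(low[ins])if 0 else (np.sum(ins&~low)+np.sum(nb&~ins&low))
def fit(roi,low,box,p0):
    best=None
    for st in (.0015,.0007,.0004):
        for _ in range(6):
            C=[(overlap(roi,low,0,box,p0+np.array([a*st,b*st,g*st*12])),abs(a)+abs(b)+abs(g),a,b,g) for a in(-2,-1,0,1,2) for b in(-2,-1,0,1,2) for g in(-2,-1,0,1,2)]
            k=min(C); 
            if k[2:]==(0,0,0):break
            p0=p0+np.array([k[2]*st,k[3]*st,k[4]*st*12])
    return p0,k[0]
hole=im[160:176,306:322].sum(2); v,u=np.nonzero(hole<hole.min()+120);print("hole px",u.mean()+306,v.mean()+160,"->",np.nanmean(W[160+v,306+u],0).round(4))
p,c=fit(roi[ok],low[ok],(.050,.042,.0185,.028),np.array([.572,.08,-.2]));print("pocket fit",p.round(4),c,"yaw deg",np.degrees(p[2]).round(2))
z=np.load("w1.npz");im,W=z["im"],z["W"];roi=W[108:255,228:306].reshape(-1,3);roi=roi[~np.isnan(roi[:,2])]
p,c=fit(roi,roi[:,2]>.008,(.048,.040,.016,.022),np.array([.49,-.175,0.]));print("tensioner fit",p.round(4),c,"deg",np.degrees(p[2]).round(2))
T=W[150:185,235:295].reshape(-1,3)
for a,b in((.060,.068),(.068,.080)):
    H=T[(T[:,2]>a)&(T[:,2]<b)&(T[:,2]<.09)];print("housing",a,np.array(cv2.minAreaRect((H[:,:2]*1000).astype(np.float32))[0]).round(1),cv2.minAreaRect((H[:,:2]*1000).astype(np.float32))[1:],np.median(H[:,2]).round(4))
E
python3 fitp.py
```

```text
[ 279  115   71   93 4731] 4731 z 0.0117
floor rect ((566.5104370117188, 80.0238037109375), (83.1091079711914, 118.85482025146484), 80.73172760009766)
hole px 313.8965517241379 167.48275862068965 -> [0.575  0.0792 0.0118]
pocket fit [ 0.5758  0.0785 -0.164 ] 327 yaw deg -9.4
tensioner fit [ 0.4881 -0.1772 -0.072 ] 208 deg -4.13
housing 0.06 [ 487.1 -176.9] ((44.22014617919922, 41.470542907714844), 85.93326568603516) 0.0654
housing 0.068 [ 488.2 -177. ] ((24.052730560302734, 22.57926368713379), 21.494569778442383) 0.0684
```

Pocket fit: (0.5755, 0.0787), yaw −9.35°. The rectangle, the hole and the model fit agree. Tensioner fit: (0.488, −0.177), yaw −4.1°. Its pulley lies 80 mm away along −4.1°, which matches the given size.

```bash
python3 -c "
from h import *
rows(.4881,-.177,.13,np.pi-.0716);print(arm.get_state()['q'].round(2))"
```

```text
pos [0.5792 0.09   0.2998] rot [ 3.1410e+00  1.1000e-03 -3.1411e+00] q6 -2.06 | rows [  3.65 -10.68   6.79] turn 0.83
[ 0.49  0.17 -0.07 -0.   -1.32 -2.06]
```

```bash
python3 -m crank '[[[0.8,-2.3,0.5,0.2],[1.6,-4.6,1,0.4],[2.4,-6.9,2,0.83],[3.2,-9.2,3.5,0.83],[3.65,-10.68,5,0.83],[3.65,-10.68,6.4,0.83],[3.65,-10.68,6.8,0.83],[3.65,-10.68,6.8,0.83],[3.65,-10.68,6.8,0.83],[3.65,-10.68,6.8,0.83]]]' 0
python3 -c "
from h import *
rows(.4881,-.177,.029,np.pi-.0716)
im,d,W=shot('wrist','pics/w5.png');np.savez('w5.npz',im=im,W=W)"
```

```text
t: 6.5
eef_pos: [0.4894, -0.1765, 0.1304]
ee_rot: [3.142, 0.002, 3.07]
force: [-0.5, -0.3, -0.7]
width: 0.0878
gripper_force: 0.0
pos [ 0.4894 -0.1765  0.1304] rot [3.1415e+00 2.3000e-03 3.0705e+00] q6 -1.67 | rows [ 0.05 -0.02  4.05] turn 0.01
```

View pics/w5.png

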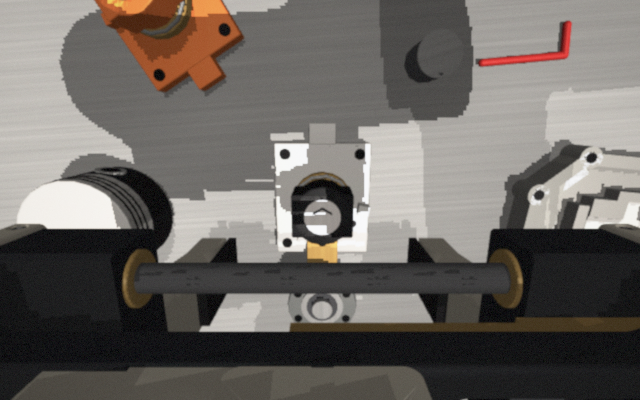

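The tensioner is centred under the gripper at column 322 and square to it. I'll go down and grip.

```bash
python3 -m crank '[[[0,0,1.5,0],[0,0,3,0],[0.02,0,3.8,0],[0.03,0,4.05,0],[0.03,0,4.05,0],[0.03,0,4.05,0]]]' 0
python3 -m crank '[[[0,0,0,0],[0,0,0,0],[0,0,0,0],[0,0,0,0],[0,0,0,0],[0,0,0,0],[0,0,0,0],[0,0,0,0]]]' 1 50
python3 -c "
from h import *
rows(.4881,-.177,.029,np.pi-.0716)"
```

```text
t: 7.3
eef_pos: [0.4885, -0.1769, 0.0289]
ee_rot: [3.142, 0.002, 3.07]
force: [-0.6, -0.1, 0.9]
width: 0.0877
gripper_force: 0.0
t: 8.3
eef_pos: [0.4877, -0.1768, 0.0278]
ee_rot: [3.142, -0.0, 3.069]
force: [-0.3, 2.4, 0.7]
width: 0.0433
gripper_force: 50.0
pos [ 0.4877 -0.1768  0.0278] rot [ 3.1415 -0.      3.0695] q6 -1.67 | rows [-0.02 -0.01 -0.05] turn -0.01
```

```bash
python3 -m crank '[[[0,0,-0.4,0],[0,0,-1.2,0],[0,0,-2.6,0],[0,0,-4,0],[0,0,-4,0],[0,0,-4,0]]]'
python3 -c "
from h import *
rows(.5755,.0787,.13,np.pi-.1632)
im,d,W=shot('wrist','pics/w6.png');np.savez('w6.npz',im=im,W=W)"
```

```text
t: 9.05
eef_pos: [0.4863, -0.1767, 0.1265]
ee_rot: [3.141, -0.002, 3.069]
force: [-0.2, -0.5, -7.4]
width: 0.0435
gripper_force: 50.0
pos [ 0.4863 -0.1767  0.1265] rot [ 3.1410e+00 -2.1000e-03  3.0687e+00] q6 -1.67 | rows [-2.81 10.45 -0.14] turn 1.03
```

View pics/w6.png

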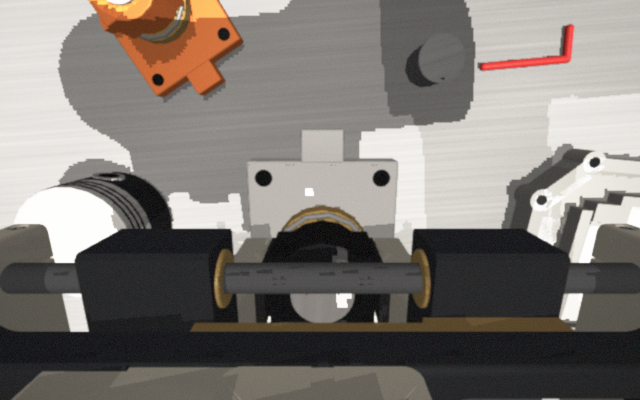

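The tensioner is held square, with its tang centred at (322,145). Next I check the in-hand offset and move over the pocket.

```bash
python3 -m crank '[[[-0.6,2.2,0,0.2],[-1.2,4.4,0,0.5],[-1.8,6.6,0,0.8],[-2.4,8.8,0,1],[-2.8,10.45,0,1.03],[-2.8,10.45,0.5,1.03],[-2.8,10.45,1.2,1.03],[-2.8,10.45,1.8,1.03],[-2.8,10.45,1.8,1.03],[-2.8,10.45,1.8,1.03],[-2.8,10.45,1.8,1.03]]]'
python3 - <<'E'
from h import *
z=np.load("w6.npz");W=z["W"];p=np.array([.4863,-.1767]);a=3.0687
X=W[120:232,235:412].reshape(-1,3);X=X[(X[:,2]>.095)&(X[:,2]<.125)]
d=X[:,:2]-p; xt=-(d[:,0]*np.cos(a)+d[:,1]*np.sin(a)); yt=d[:,0]*-np.sin(a)*-1*-1+d[:,1]*np.cos(a)*1
yt=-yt # tensioner y (x flipped by pi)
print("z",np.median(X[:,2]),"x min(tang tip, expect -.064)",np.percentile(xt,.5).round(4))
B=xt>-.045;T=xt<-.051
for m,n in((B,"flange +-.040"),(T,"tang +-.011")):print(n,np.percentile(yt[m],[.7,99.3]).round(4),m.sum())
k=[(np.median(xt[(abs(yt-y)<.002)&(xt<np.percentile(xt[abs(yt-y)<.002],3))])).round(4) for y in(-.035,-.02,.02,.035)];print("edge x by y (expect -.048)",k)
rows(.5755,.0787,.075,np.pi-.1632)
im,d,W=shot("wrist","pics/w7.png");np.savez("w7.npz",im=im,W=W)
E
```

```text
t: 10.48
eef_pos: [0.5768, 0.0787, 0.0836]
ee_rot: [3.141, 0.001, 2.979]
force: [0.6, 0.8, -7.1]
width: 0.0438
gripper_force: 50.0
z 0.1138626603921616 x min(tang tip, expect -.064) -0.0634
flange +-.040 [-0.0396  0.0388] 8392
tang +-.011 [-0.011   0.0102] 1085
edge x by y (expect -.048) [np.float64(-0.0476), np.float64(-0.0477), np.float64(-0.0476), np.float64(-0.0476)]
pos [0.5768 0.0787 0.0836] rot [3.1409e+00 1.2000e-03 2.9794e+00] q6 -2.2 | rows [ 0.05 -0.01  0.34] turn 0.01
```

View pics/w7.png

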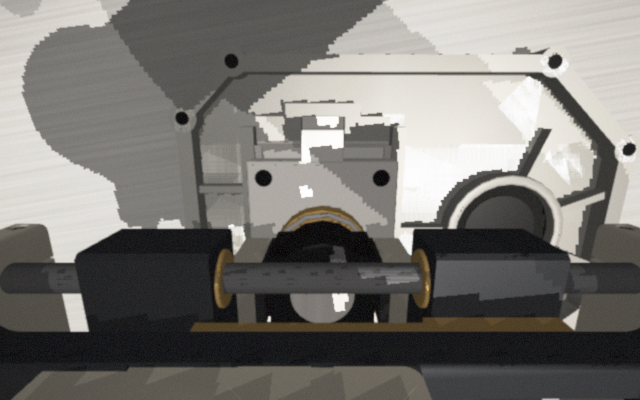

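The in-hand offset is under 0.5 mm. The slot opening, near column 320, lines up with the tang. I'll go down slowly, watching the force.

```bash
python3 -m crank '[[[0.04,-0.01,0.4,0],[0.04,-0.01,0.8,0],[0.04,-0.01,1.1,0],[0.04,-0.01,1.1,0],[0.04,-0.01,1.1,0]]]'
python3 -c "
from h import *
rows(.5758,.0787,.0378,np.pi-.1632)"
```

```text
t: 11.15
eef_pos: [0.5755, 0.0786, 0.0554]
ee_rot: [-3.142, 0.0, 2.98]
force: [0.4, 0.3, -6.9]
width: 0.0436
gripper_force: 50.0
pos [0.5755 0.0786 0.0554] rot [-3.1415e+00  1.0000e-04  2.9797e+00] q6 -2.21 | rows [-0.01  0.01  0.7 ] turn 0.01
```

```bash
python3 -m crank '[[[0,0,0.1,0],[0,0,0.2,0],[0,0,0.3,0],[0,0,0.4,0],[0,0,0.4,0]]]'
python3 -m crank '[[[0,0,0.08,0],[0,0,0.16,0],[0,0,0.22,0],[0,0,0.28,0],[0,0,0.28,0]]]'
python3 -c "
from h import *
rows(.5755,.0787,.0378,np.pi-.1632)"
```

```text
t: 11.78
eef_pos: [0.5753, 0.0786, 0.0451]
ee_rot: [-3.142, -0.0, 2.98]
force: [-1.1, 0.7, -7.4]
width: 0.0438
gripper_force: 50.0
t: 12.4
eef_pos: [0.5753, 0.0786, 0.0381]
ee_rot: [3.142, -0.0, 2.98]
force: [-0.2, 1.4, -8.7]
width: 0.0436
gripper_force: 50.0
pos [0.5753 0.0786 0.0381] rot [ 3.1416e+00 -1.0000e-04  2.9796e+00] q6 -2.21 | rows [-0.01  0.    0.01] turn 0.01
```

Inside the pocket, with no jam so far. I'll ease down to contact.

```bash
python3 -m crank '[[[0,0,0.04,0],[0,0,0.08,0],[0,0,0.08,0],[0,0,0.08,0]]]'
python3 -c "
from h import *
rows(.5755,.0787,.0378,np.pi-.1632)"
```

```text
t: 12.9
eef_pos: [0.5753, 0.0786, 0.0378]
ee_rot: [3.141, 0.001, 2.98]
force: [-6.5, 2.4, 8.5]
width: 0.0437
gripper_force: 50.0
pos [0.5753 0.0786 0.0378] rot [3.1414e+00 6.0000e-04 2.9799e+00] q6 -2.21 | rows [-0.01  0.01  0.  ] turn 0.02
```

It touched the floor at the predicted height. Release, rise and check.

```bash
python3 -m crank '[[[0,0,0,0],[0,0,0,0],[0,0,0,0],[0,0,0,0],[0,0,0,0]]]' 0
python3 -m crank '[[[0,0,-1.5,0],[0,0,-3.5,0],[0,0,-5.5,0],[-2,0,-7.5,0],[-2,0,-8,0],[-2,0,-8,0],[-2,0,-8,0]]]'
cat > chk.py <<'E'
from h import *
import sys
im,d,W=shot("wrist",sys.argv[1]);np.savez(sys.argv[1][5:-4]+".npz",im=im,W=W)
p=np.array([.5755,.0787]);a=-.1632
D=W[...,:2]-p;x=D[...,0]*np.cos(a)+D[...,1]*np.sin(a);y=-D[...,0]*np.sin(a)+D[...,1]*np.cos(a)
for n,cx,cy in(("fl -x-y",-.038,-.033),("fl -x+y",-.038,.033),("fl +x-y",.038,-.034),("fl +x+y",.038,.034),("tang",-.056,0),("rim -y",0,-.048),("rim +y",0,.048),("rim +x",.056,-.03)):
    m=(abs(x-cx)<.004)&(abs(y-cy)<.003);print(n,m.sum(),np.nanmedian(W[m][:,2]).round(4) if m.any() else None)
m=(np.hypot(x,y)<.13)&(np.hypot(x,y)>.04)&(W[...,2]>.055)&(W[...,2]<.066)
if m.sum()>50:
    c,r=cv2.minEnclosingCircle((W[m][:,:2]*1000).astype(np.float32));c=np.array(c)/1000
    dd=c-p;print("pulley",c.round(4),r,"dist",np.hypot(*dd).round(4),"angle",round(np.arctan2(dd[1],dd[0])-a,3))
E
python3 chk.py pics/w8.png; python3 -c "
from h import *
rows(.5755,.0787,.2,np.pi-.1632)"
```

```text
t: 13.52
eef_pos: [0.5753, 0.0786, 0.0362]
ee_rot: [-3.142, -0.0, 2.98]
force: [-0.3, 0.2, -0.1]
width: 0.0855
gripper_force: 0.0
t: 14.4
eef_pos: [0.6236, 0.0704, 0.235]
ee_rot: [-3.141, -0.002, 2.979]
force: [-0.3, -0.9, -1.3]
width: 0.0877
gripper_force: 0.0
fl -x-y 46 0.0252
fl -x+y 48 0.0255
fl +x-y 40 0.0253
fl +x+y 35 0.0249
tang 48 0.0252
rim -y 35 0.0249
rim +y 38 0.0254
rim +x 35 0.0248
pulley [0.6544 0.0649] 27.826831817626953 dist 0.0801 angle -0.011
pos [0.6235 0.0704 0.2349] rot [-3.1407e+00 -2.1000e-03  2.9796e+00] q6 -2.16 | rows [1.95 0.02 1.39] turn 0.01
```

View pics/w8.png

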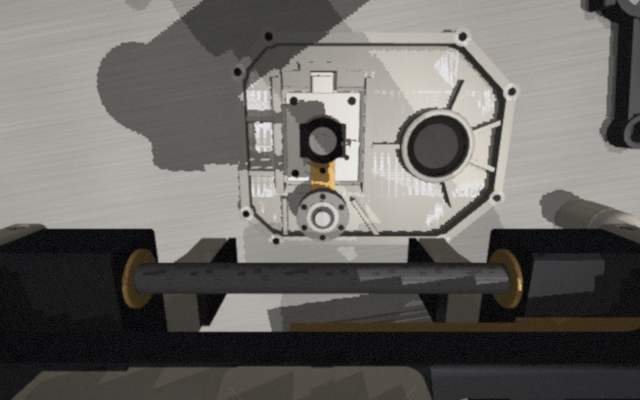

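It is seated: the flange corners, the tang and the rim all read 0.025 m. The pulley is at (322,215), world (0.6544, 0.0649), at about 0 rad. Next I go over the pulley to grip its rim.

```bash
python3 -c "
from h import *
rows(.6544,.0652,.10,np.pi-.1632);rows(.6544,.0652,.035,np.pi-.1632)"
```

```text
pos [0.6235 0.0704 0.2349] rot [-3.1407e+00 -2.1000e-03  2.9796e+00] q6 -2.16 | rows [-1.25 -0.01  5.39] turn 0.01
pos [0.6235 0.0704 0.2349] rot [-3.1407e+00 -2.1000e-03  2.9796e+00] q6 -2.16 | rows [-1.25 -0.01  7.99] turn 0.01
```

```bash
python3 -m crank '[[[-0.6,0,1.5,0],[-1.25,0,3.2,0],[-1.25,0,4.8,0],[-1.25,0,5.4,0],[-1.25,0,5.4,0],[-1.25,0,5.4,0],[-1.25,0,5.4,0]]]' 0
python3 -c "
from h import *
rows(.6544,.0652,.035,np.pi-.1632)"
```

```text
t: 15.32
eef_pos: [0.6563, 0.0658, 0.1032]
ee_rot: [3.14, 0.003, 2.98]
force: [-0.5, -0.3, 0.3]
width: 0.0875
gripper_force: 0.0
pos [0.6563 0.0658 0.1032] rot [3.1403e+00 2.5000e-03 2.9798e+00] q6 -2.13 | rows [ 0.07 -0.04  2.73] turn 0.02
```

```bash
python3 -m crank '[[[0.02,-0.02,1,0],[0.03,-0.03,2,0],[0.03,-0.03,2.5,0],[0.03,-0.03,2.68,0],[0.03,-0.03,2.68,0],[0.03,-0.03,2.68,0]]]' 0
python3 -c "
from h import *
rows(.6544,.0652,.035,np.pi-.1632)"
python3 -m crank '[[[0,0,0,0],[0,0,0,0],[0,0,0,0],[0,0,0,0],[0,0,0,0],[0,0,0,0],[0,0,0,0]]]' 1 40
python3 -c "
from h import *
rows(.6544,.0652,.035,np.pi-.1632);print(arm.get_state()['moment'])"
```

```text
t: 16.08
eef_pos: [0.6553, 0.065, 0.0353]
ee_rot: [3.141, 0.001, 2.98]
force: [0.2, 0.4, 0.7]
width: 0.0874
gripper_force: 0.0
pos [0.6553 0.065  0.0353] rot [3.1409e+00 1.3000e-03 2.9797e+00] q6 -2.13 | rows [0.03 0.   0.01] turn 0.02
t: 16.95
eef_pos: [0.6547, 0.0651, 0.0344]
ee_rot: [3.141, 0.0, 2.98]
force: [-0.4, 2.8, -0.1]
width: 0.0549
gripper_force: 40.0
pos [0.6547 0.0651 0.0344] rot [3.1413e+00 2.0000e-04 2.9797e+00] q6 -2.13 | rows [ 0.01  0.   -0.02] turn 0.01
[0.81741169 0.03227104 0.05678589]
```

Gripped, with no vertical load. I'll swing along the 80 mm arc to about 0.8 rad, turning with the arm.

```bash
python3 -m crank '[[[0.02,0.32,0,-1.15],[0.06,0.64,0,-2.3],[0.14,0.95,0,-3.45],[0.25,1.25,0,-4.6],[0.39,1.53,0,-5.7],[0.56,1.81,0,-6.9],[0.75,2.06,0,-8],[0.97,2.3,0,-9.2],[0.97,2.3,0,-9.2],[0.97,2.3,0,-9.2]]]'
cat > ang.py <<'E'
from h import *
s=arm.get_state();d=s["eef_pos"][:2]-np.array([.5755,.0786]);th=np.arctan2(d[1],d[0])+.1632
f=s["force"];t=np.array([-np.sin(th-.1632),np.cos(th-.1632)]);r=np.array([t[1],-t[0]])
print("r",np.hypot(*d).round(4),"theta",th.round(3),"Ft",(f[:2]@t).round(2),"Fr",(f[:2]@r).round(2),"Fz",f[2].round(2),"z",s["eef_pos"][2].round(4),"w",s["width"].round(4),"yaw",s["ee_rot"][2].round(3),"q6",s["q"][5].round(2))
E
python3 ang.py
```

```text
t: 18.2
eef_pos: [0.641, 0.1246, 0.0345]
ee_rot: [-3.14, 0.001, -2.502]
force: [5.4, -4.3, -1.4]
width: 0.0552
gripper_force: 40.0Traceback (most recent call last):
  File "ang.py", line 4, in <module>
    print("r",np.hypot(*d).round(4),"theta",th.round(3),"Ft",(f[:2]@t).round(2),"Fr",(f[:2]@r).round(2),"Fz",f[2].round(2),"z",s["eef_pos"][2].round(4),"w",s["width"].round(4),"yaw",s["ee_rot"][2].round(3),"q6",s["q"][5].round(2))
                                                                                                                                                            ^^^^^^^^^^^^^^^^
AttributeError: 'float' object has no attribute 'round'
```

```bash
sed -i 's/s\["width"\].round(4)/round(s["width"],4)/' ang.py
python3 ang.py; python3 -m crank '[[[0,0.1,0,-0.4],[0.01,0.2,0,-0.8],[0.02,0.32,0,-1.15],[0.02,0.36,0,-1.15],[0.02,0.36,0,-1.15],[0.02,0.36,0,-1.15]]]'; python3 ang.py
```

```text
r 0.0801 theta 0.775 Ft -6.58 Fr 1.97 Fz -1.4 z 0.0345 w 0.0552 yaw -2.502 q6 -1.42
t: 18.95
eef_pos: [0.6356, 0.1316, 0.0345]
ee_rot: [-3.14, 0.001, -2.401]
force: [5.1, -4.4, -2.4]
width: 0.0551
gripper_force: 40.0
r 0.0801 theta 0.886 Ft -6.65 Fr 0.91 Fz -2.44 z 0.0345 w 0.0551 yaw -2.401 q6 -1.34
```

```bash
python3 -m crank '[[[0,0.06,0,0],[0,0.12,0,0],[0,0.12,0,0],[0,0.12,0,0]]]'; python3 ang.py
```

```text
t: 19.45
eef_pos: [0.6336, 0.1338, 0.0345]
ee_rot: [-3.14, 0.001, -2.401]
force: [6.4, -4.3, -3.1]
width: 0.0553
gripper_force: 40.0
r 0.0801 theta 0.923 Ft -7.52 Fr 1.66 Fz -3.07 z 0.0345 w 0.0553 yaw -2.401 q6 -1.34
```

```bash
python3 -m crank '[[[0,0.06,0.02,0],[0,0.12,0.03,0],[0,0.12,0.03,0],[0,0.12,0.03,0]]]'; python3 ang.py
```

```text
t: 19.95
eef_pos: [0.6329, 0.1347, 0.0345]
ee_rot: [-3.138, 0.002, -2.401]
force: [11.0, -11.2, -1.7]
width: 0.055
gripper_force: 40.0
r 0.0803 theta 0.937 Ft -15.66 Fr 0.05 Fz -1.67 z 0.0345 w 0.055 yaw -2.401 q6 -1.35
```

```bash
python3 -m crank '[[[0,0.05,0.01,0],[0,0.08,0.02,0],[0,0.08,0.02,0],[0,0.08,0.02,0]]]'; python3 ang.py; python3 chk.py pics/w9.png; python3 - <<'E'
from h import *
for c in("side","scene"):
    im,d,W=shot(c); cv2.imwrite(f"pics/{c}9.png",cv2.resize(im[120:320,200:440] if c=="side" else im[130:270,280:440],None,fx=3,fy=3)[...,::-1])
    p=np.array([.5755,.0787]);a=-.1632
    z0=np.load(f"{c}0.npz")["W"]
    D=W[...,:2]-p;x=D[...,0]*np.cos(a)+D[...,1]*np.sin(a);y=-D[...,0]*np.sin(a)+D[...,1]*np.cos(a)
    for n,cx,cy in(("fl -x-y",-.038,-.033),("fl -x+y",-.038,.033),("fl +x-y",.038,-.034),("tang",-.056,0),("rim -y",0,-.0475),("rim +y",0,.0475)):
        m=(abs(x-cx)<.006)&(abs(y-cy)<.004);print(c,n,m.sum(),np.nanmedian(W[m][:,2]).round(4) if m.any() else None)
E
```

```text
t: 20.45
eef_pos: [0.6326, 0.1351, 0.0344]
ee_rot: [-3.136, 0.002, -2.401]
force: [15.4, -18.5, -0.7]
width: 0.0549
gripper_force: 40.0
r 0.0804 theta 0.943 Ft -23.97 Fr -2.05 Fz -0.65 z 0.0344 w 0.0549 yaw -2.401 q6 -1.35
fl -x-y 0 None
fl -x+y 208 0.0254
fl +x-y 215 0.0253
fl +x+y 2165 0.1376
tang 257 0.025
rim -y 244 0.025
rim +y 187 0.025
rim +x 208 0.0248
pulley [0.6237 0.1277] 44.552268981933594 dist 0.0688 angle 0.957
side fl -x-y 0 None
side fl -x+y 1 0.0232
side fl +x-y 0 None
side tang 0 None
side rim -y 0 None
side rim +y 13 0.4736
scene fl -x-y 12 0.0248
scene fl -x+y 0 None
scene fl +x-y 14 0.0236
scene tang 12 0.0245
scene rim -y 9 0.024
scene rim +y 11 0.3682
```

View pics/side9.png

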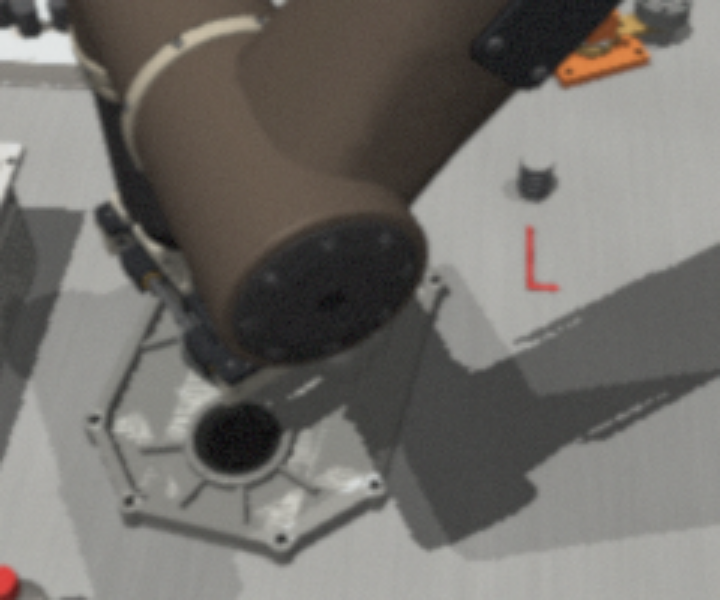

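The arm hides the tensioner in the side view. The wrist depth still shows the visible flange corners and the tang flush with the rim, at 0.025 m. The tangential force rose steeply to 24 N at about 0.94 rad measured, while the spring alone gives 7.5 N, so the arm is on its stop. Handing in.

```bash
python3 -c "
from station import arm
print(arm.job_done())"; cat /dev/null
```

```text
the job is handed in; nothing more can be done
None
```

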